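# Clear the caddy's lid and hold it open at 60 degrees

### The job

A spice jar was left standing on the sprung lid of the steel food-waste caddy: lift it off without tipping it and set it down upright on the worktop right beside the other spice jar in front of the sink, with a hand's breadth between them at most. Then lift the caddy's lid by its bar handle and hold it open at 60 degrees so that I can scrape the peelings in; finish while still holding the handle, because the lid drops shut when let go. Leave the other things where they stand.

Things in the scene. Friction and masses are not known exactly. Their poses are not given: they have to be found in the camera images.
- caddy: Food-waste caddy, a rectangular brushed-steel bin 170 (x) x 190 (y) x 120 mm high, fixed to the worktop. Origin: centre of its underside, on the worktop; x points from its front (handle side, roughly towards the robot) to its back (hinge side), y along the hinge, z up. With the lid shut the lid's flat top is 126 mm above the worktop.
- caddy_lid: Steel lid of the caddy, 180 x 198 x 6 mm, 0.3 kg. Origin on the hinge axis at the caddy's far rim (88 mm behind the caddy's centre, 120 mm above the worktop). In its own frame y runs along the hinge; the plate reaches from 2 mm behind the axis to 178 mm in front of it (-x), and its upper face is at z = +6 mm.
- lid_angle (a joint): Opening angle of the lid in rad: 0 shut and level, grows as the front edge rises; 1.047 is 60 degrees; stop at 1.9. A weak spring and the lid's own weight shut it: 2 to 3.5 N at the handle keep it up.
- lid_handle (a point): Middle of the lid's dark bar handle: a straight round bar, 10 mm in diameter, 90 mm long along the lid's y, on two legs at its ends (legs 100 mm apart). The bar's axis lies 150 mm in front of the hinge axis and 35 mm above the lid's upper face (41 mm above the hinge axis when shut), so 30 mm of room lies under it. The bar may turn between the fingers while the lid swings. The point's axes are the lid's.
- lid_hinge (a point): Point on the hinge axis of the lid, at the middle of its length; 120 mm above the worktop.
- jar: The spice jar that stands on the lid at the start: round glass jar with a green label and a dark cap, 45 mm in diameter, 105 mm high, about 0.11 kg. Origin: centre of its underside, z up along the jar.
- twin_jar: The other spice jar, standing on the worktop to the left of the caddy: 44 mm in diameter, 105 mm high. Origin: centre of its underside. Between the sink and the worktop's front edge there is a strip of bare worktop about 80 mm deep; the jar stands on it, the free strip goes on to the left of it (+y, leaning about 15 degrees to +x). Not to be moved.
- tall_tin: Bystander: round food tin, 75 mm in diameter, 58 mm high, behind the caddy. Origin: centre of its underside.
- onion: Bystander: brown onion, 83 mm wide, 94 mm high, to the right of the caddy. Origin: centre of its underside.
Things that resemble listed ones, but are neither listed nor needed, are in the scene too. What is shaped like the jar but yellow is not meant.

How it is judged:
By the outcome, as a careful person would: the job done as asked, in the order asked, and still so for the second after the job is handed in, while the arm keeps its last pose, push and grip.
It also fails if it takes over 54 s, if anything falls off the work surface, if the arm or the gripper's body presses on something with over 40 N, if the wrist force passes 120 N, or if a joint passes its speed limit or range.

### The arm

A 6-joint arm with a two-finger parallel gripper is mounted at the origin on a cart in front of the work surface, level with it; the furniture and walls round the work are solid. World frame = base frame: x ahead of the robot, y to its left, z up, the work surface at z = 0. Lengths are in m, angles in degrees, forces in N, time in s.
With the tool pointing down it reaches from about 0.35 to 0.85 m from the base axis. Payload 8.1 kg.
Tool frame: the origin (TCP) lies midway between the tips of the shut fingers; the grasp point (between the pads) lies 19 mm behind it; z points along the fingers, y is the line along which they close (so a half turn about z gives the same grasp; the last joint's range is limited). The gripper opens to 85 mm and grips with 20 to 120 N. Pads are 22 mm wide; open, the fingers measure 114 mm over their backs; the gripper's body (76 mm by 85 mm) begins 54 mm behind the grasp point. The pads swing forward as they close: fully open they stand 13 mm farther back than shut.
Start: joints at [-80.695, 7.471, 85.268, -0, 87.261, -4.893], TCP at [0.147, -0.582, 0.195] pointing down, gripper open.
Joint ranges: [-169.43, 169.43], [-51.17, 129.36], [1.28, 143.12], [-76.62, 256.62], [0, 156.53], [-152.29, 152.29]. Speed limits (degrees/s): [136.94, 136.94, 159.86, 180, 180, 180].

### API

Orientations are given as a 3x3 rotation matrix whose columns are the frame's x, y, z axes.
In Python, from rig import readout, optics, ticket gives the robot as it stands.
- The arm moves only by the shell command python3 -m inch 'ROWS' [FORCE]. ROWS is text: rows parted by semicolons, each of 5 numbers parted by spaces: the shift along the world's x, y, z scaled (see below), then the turn about the world's z scaled (see below), then the gripper command: -1 is fully open, 1 is shut, values between are in proportion. A call has 1 to 12 rows; each row shifts and turns the commanded pose from where the row before left it; what a row does not reach is not made up. The controller multiplies each number of a shift by 0.02 m and each number of a turn by 0.12 rad. A row lasts 1/8 s, in which the tool goes at most 62.5 mm and 10.7 degrees, less where a joint would pass 70% of its speed; a pose out of reach is approached as far as the arm can. A call with a number of a shift or a turn outside -1 to 1 is refused whole. A call with a gripper value outside its range is refused whole. The fingers move at their own pace and stop on an object; FORCE is the grip in N (left out, the last holds). Time passes only in rows, so rows that do not move let the fingers close. It gives the time, the measured TCP pose, the force, the opening and the grip force at its end, in the units of the state.
- readout.read_state(): the state, without advancing time (a new reading comes with each control period).
- optics.snapshot(name): name is "scene" or "top" or "wrist"; returns (picture, depth): 480x640x3 uint8, red, green, blue; 480x640 float32, m along the optical axis (not along the pixel's ray), 0 where there is no reading.
- optics.get_calibration(name): a dict with "mtx" (3x3 intrinsics, pixels), "eye" and "orientation" of the camera in the world; the wrist camera has in their place "T_tool_cam" (4x4, takes a point from camera to tool coordinates, whose origin is the TCP and whose axes are the flange's). Camera axes: x right, y down, z forward; pixel columns grow to the right and rows downward; lengths in m; the calibration is good to about 2 mm. A picture is of the moment at which its call begins: read the wrist's pose just before it. get_calibration takes no time and is no camera call.
- ticket.job_done(): hands the job in; it is judged then, once.
The state is a dict: "clock": time; "qpos": joint angles; "joint_velocities": joint speeds; "tau": joint torques, N m; "eef_pos": TCP position; "eef_rot": TCP orientation; "contact_force": force on the tool from outside, world axes, zero at the start; "torque": the same for the moment, N m; "grip_width": finger opening in m; "grip_force": force on a finger pad.
Only numpy, scipy, OpenCV 4.12 (cv2) and the standard library are available. Lean on these libraries where they do the work, as an engineer would, in place of code of your own. Each camera call takes 0.05 s, during which the arm holds its last target. There are 200 camera calls.

## Working session

There is one attempt and no reset: what is moved stays moved. The work goes in short steps, Python scripts to look and compute and a shell command to move; the robot and the scene stay as the last step left them, time stands still between calls to the robot, and variables do not carry over. Pictures are saved under pics/ and viewed, at most 10 in all, crops included, and the job is handed in when it is done.

```bash
mkdir -p pics; ls
cat > h.py <<'E'
import numpy as np, cv2
from rig import readout, optics, ticket
def snap(n,f=None):
    s=readout.read_state(); im,d=optics.snapshot(n); c=optics.get_calibration(n)
    if n=="wrist":
        T=np.eye(4);T[:3,:3]=s["eef_rot"];T[:3,3]=s["eef_pos"];M=T@np.array(c["T_tool_cam"])
        R,e=M[:3,:3],M[:3,3]
    else: R,e=np.array(c["orientation"]),np.array(c["eye"])
    K=np.array(c["mtx"])
    if f: cv2.imwrite(f,im[:,:,::-1])
    v,u=np.mgrid[:480,:640]
    ray=np.stack([(u-K[0,2])/K[0,0],(v-K[1,2])/K[1,1],np.ones_like(u)],-1)@R.T
    P=e+ray*d[...,None]; P[d<=0]=np.nan
    return im,P,ray,e,s
E
python3 - <<'E'
from h import *
im,P,ray,e,s=snap("scene","pics/scene.png"); np.savez("scene.npz",im=im,P=P,ray=ray,e=e)
im,P,ray,e,s=snap("top","pics/top.png"); np.savez("top.npz",im=im,P=P,ray=ray,e=e)
print(e,s)
E
```

```text
pics
[ 0.39850889 -0.27398935  1.43704573] {'clock': 0.05, 'qpos': array([-8.06959247e+01,  7.51438609e+00,  8.53292679e+01,  1.83580184e-03,
        8.72610846e+01, -4.89331021e+00]), 'joint_velocities': array([-0.05852823, -0.05077446, -0.07393041,  0.07952254,  0.0548425 ,
       -0.04172427]), 'tau': array([-2.25701638e-04, -5.71382260e+01, -5.02337408e+01, -2.19719777e-04,
        9.11642506e-03,  2.18404494e-06]), 'eef_pos': array([ 0.1470905 , -0.58106165,  0.19375212]), 'eef_rot': array([[ 9.69456950e-01,  2.45261396e-01, -2.63962056e-04],
       [ 2.45261467e-01, -9.69455280e-01,  1.80915663e-03],
       [ 1.87816872e-04, -1.81863919e-03, -9.99998329e-01]]), 'contact_force': array([ 0.74750623, -0.22344675, -0.84983242]), 'torque': array([-0.00602176, -0.04692698,  0.00907165]), 'grip_force': 0.0, 'grip_width': 0.08533605897964507}
```

View pics/scene.png

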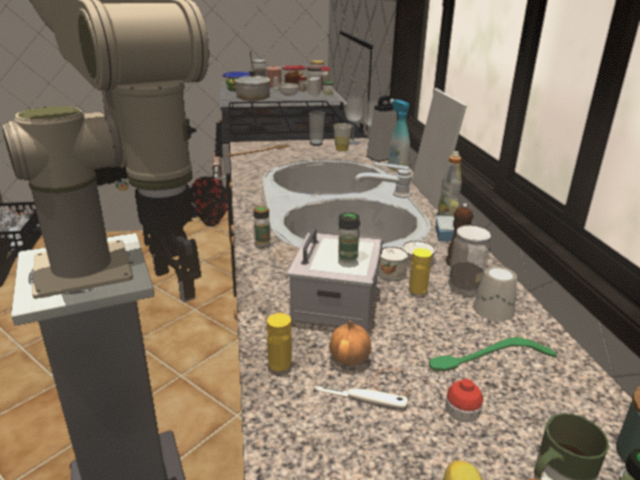

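View pics/top.png

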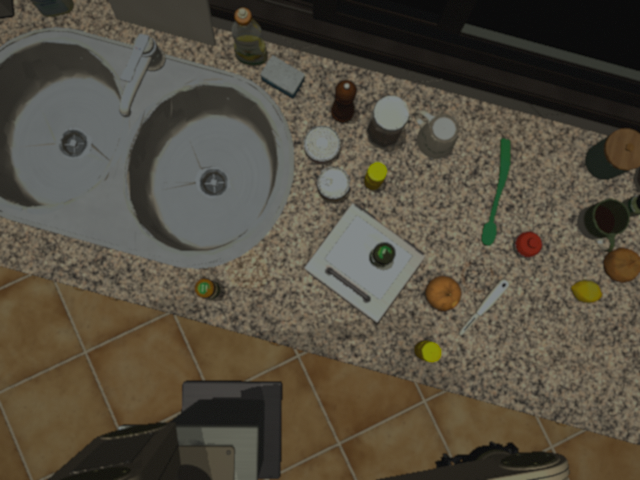

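Candidates for the jar: green-capped on the caddy lid (scene 348,238; top 383,253), green-capped by the sink (scene 262,226; top 206,288), and two yellow ones (scene 280,345; 420,272). The one on the lid is the jar, the green one in front of the sink is the twin, and the yellow ones are excluded by the task.

Run:
```python
from h import *
D={n:np.load(n+".npz") for n in("scene","top")}
t=D["top"];P=t["P"];im=t["im"]
a=cv2.resize(im[200:330,180:450],None,fx=2.4,fy=2.4,interpolation=cv2.INTER_CUBIC)
b=cv2.resize(D["scene"]["im"][190:330,230:400],None,fx=2.4,fy=2.4,interpolation=cv2.INTER_CUBIC)
o=np.zeros((a.shape[0]+b.shape[0],a.shape[1],3),np.uint8);o[:a.shape[0]]=a;o[a.shape[0]:,:b.shape[1]]=b
o=cv2.resize(o,None,fx=.9,fy=.9); cv2.imwrite("pics/crop.png",o[:,:,::-1])
z=P[...,2]; vv,uu=np.mgrid[:480,:640]
reg=(uu>290)&(uu<435)&(vv>195)&(vv<330)
lid=reg&(abs(z-.126)<.012); print("lidz",np.nanmedian(z[lid]))
def hit(n,u,v,zz):
    d=D[n];r=d["ray"][v,u];return d["e"]+r*(zz-d["e"][2])/r[2]
c=max(cv2.findContours(cv2.morphologyEx(lid.astype(np.uint8),cv2.MORPH_CLOSE,np.ones((15,15))),0,2)[0],key=cv2.contourArea)
bx=cv2.boxPoints(cv2.minAreaRect(c)); print(bx)
W=np.array([hit("top",int(round(u)),int(round(v)),.126)[:2] for u,v in bx]);print("lid corners",W,W.mean(0))
print(np.linalg.norm(np.diff(W,axis=0,append=W[:1]),axis=1), [np.degrees(np.arctan2(*(W[(i+1)%4]-W[i])[::-1])) for i in range(4)])
# handle
hm=reg&(abs(z-.161)<.02)&(im.sum(-1)<200)&(uu<375)&(vv>262)
h=P[hm];print("handle n",hm.sum(),h.mean(0),h.min(0),h.max(0));m=h[:,:2]-h[:,:2].mean(0);dd=np.linalg.svd(m)[2][0];print("dir",np.degrees(np.arctan2(dd[1],dd[0])),np.ptp(m@dd))
g=np.array([hit("top",u,v,.166)[:2] for v,u in np.argwhere(hm)]);print("handle ray z=.166",(g.min(0)+g.max(0))/2,g.mean(0))
for nm,(u0,u1,v0,v1),zt in(("jar",(365,400,238,270),.231),("twin",(190,225,272,302),.105)):
    k=(uu>u0)&(uu<u1)&(vv>v0)&(vv<v1)&(abs(z-zt)<.015)
    g=np.array([hit("top",u,v,zt)[:2] for v,u in np.argwhere(k)])
    print(nm,k.sum(),P[k].mean(0),(g.min(0)+g.max(0))/2,np.ptp(g,axis=0))
# strip edges near twin: heights map
for u in range(120,240,15): print(u,[ (int(v),*np.round(P[v,u],3)) for v in (235,250,265,280,295,310,325)][::2])
```

```text
lidz 0.12596357178565176
[[303.1479  267.8503 ]
 [353.38702 200.02747]
 [427.16473 254.67758]
 [376.9256  322.50043]]
lid corners [[ 0.506687   -0.26329936]
 [ 0.65709686 -0.37084343]
 [ 0.53789562 -0.53219138]
 [ 0.3902545  -0.42313599]] [ 0.5229835  -0.39736754]
[0.18490227 0.20060433 0.18355103 0.19774801] [np.float64(-35.565024968048704), np.float64(-126.456384567727), np.float64(143.54850138748674), np.float64(53.928646981329614)]
handle n 185 [ 0.47164759 -0.36061059  0.16359907] [ 0.43825894 -0.41332408  0.14122554] [ 0.51637026 -0.3144324   0.17054229]
dir -124.27090498864924 0.10781112357530007
handle ray z=.166 [ 0.4767082  -0.36315311] [ 0.47150609 -0.36043962]
jar 411 [ 0.53006284 -0.4254108   0.22984201] [ 0.52983811 -0.42539444] [0.04427858 0.04405298]
twin 333 [ 0.46314212 -0.04908121  0.10420917] [ 0.46255609 -0.04946629] [0.04352008 0.04562978]
120 [(235, np.float64(0.591), np.float64(0.171), np.float64(-0.0)), (265, np.float64(0.519), np.float64(0.167), np.float64(0.003)), (295, np.float64(0.449), np.float64(0.164), np.float64(0.001)), (325, np.float64(0.368), np.fl
[... 1170 characters left out ...]
p.float64(-0.008), np.float64(0.001)), (295, np.float64(0.451), np.float64(-0.011), np.float64(0.003)), (325, np.float64(0.37), np.float64(0.153), np.float64(-0.909))]
210 [(235, np.float64(0.613), np.float64(-0.017), np.float64(-0.148)), (265, np.float64(0.522), np.float64(-0.043), np.float64(-0.001)), (295, np.float64(0.447), np.float64(-0.062), np.float64(0.103)), (325, np.float64(0.371), np.float64(0.095), np.float64(-0.898))]
225 [(235, np.float64(0.613), np.float64(-0.057), np.float64(-0.145)), (265, np.float64(0.523), np.float64(-0.078), np.float64(-0.003)), (295, np.float64(0.452), np.float64(-0.08), np.float64(0.003)), (325, np.float64(0.382), np.float64(-0.082), np.float64(0.001))]
```

View pics/crop.png

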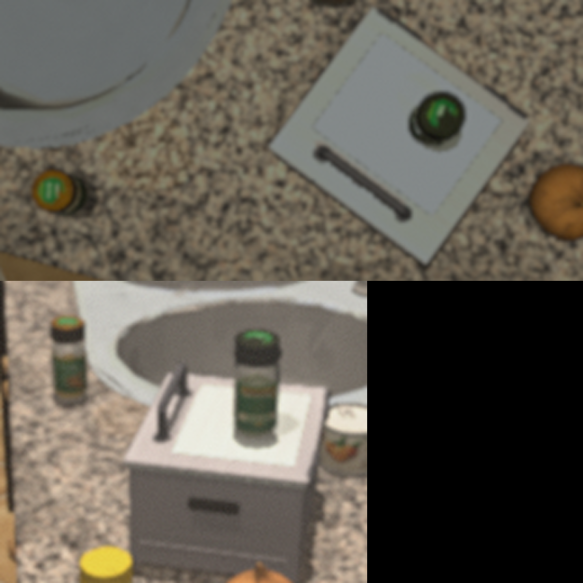

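The crop confirms it: the dark-capped, green-label jar stands on the lid. The twin stands alone in front of the sink.

```bash
python3 -m inch '0.6 0.2 1 0.3 -1;1 0.4 1 0.3 -1;1 0.4 1 0.3 -1;1 0.4 1 0.3 -1;1 0.4 1 0.3 -1;1 0.4 0.5 0.3 -1;1 0.4 0 0.3 -1;1 0.4 0 0.3 -1;1 0.4 0 0.3 -1;1 0.4 0 0.3 -1;1 0.4 0 0.3 -1;1 0.4 0 0.3 -1'
python3 -m inch '1 0.4 0 0.4 -1;1 0.4 0 0.4 -1;1 0.4 0 0.4 -1;1 0.4 0 0.4 -1;1 0.4 0 0.4 -1;1 0.4 0 0.2 -1;1 0.4 0 0 -1;0.4 0.3 0 0 -1;0 0 0 0 -1'
python3 - <<'E'
from h import *
im,P,ray,e,s=snap("wrist","pics/w1.png"); R=s["eef_rot"]
print(s["eef_pos"],"ytool",np.degrees(np.arctan2(R[1,1],R[0,1])))
z=P[...,2]
np.savez("wrist.npz",im=im,P=P,ray=ray,e=e)
for nm,k,zz in(("jar",(abs(z-.231)<.012),.231),("handle",(abs(z-.164)<.008)&(np.hypot(P[...,0]-.472,P[...,1]+.36)<.08),.166),("lid",abs(z-.126)<.006,.126)):
    n,l,st,c=cv2.connectedComponentsWithStats(k.astype(np.uint8))
    if n<2: print(nm,"none");continue
    i=1+st[1:,4].argmax(); kk=l==i; r=ray[kk]; g=(e+r*((zz-e[2])/r[:,2])[:,None])[:,:2]
    (cc,sz,a)=cv2.minAreaRect(g.astype(np.float32)*1000); print(nm,st[i],cc,sz,a,g.min(0),g.max(0))
# strip overlay
t=np.load("top.npz");c=optics.get_calibration("top");K=np.array(c["mtx"]);Rc=np.array(c["orientation"]);ee=np.array(c["eye"])
o=cv2.resize(t["im"][180:340,60:290],None,fx=3,fy=3,interpolation=cv2.INTER_CUBIC)
o=cv2.convertScaleAbs(o,alpha=1.5)
for d in(0,.085):
    ctr=np.array([.463+d*.259,-.049+d*.966,0]);th=np.linspace(0,6.3,40)
    p=ctr+.0225*np.c_[np.cos(th),np.sin(th),0*th]; q=(p-ee)@Rc; q=q@K.T; q=q[:,:2]/q[:,2:]
    cv2.polylines(o,[np.int32((q-[60,180])*3)],False,(255,0,0),1)
cv2.imwrite("pics/strip.png",o[:,:,::-1])
E
```

```text
clock: 1.6
eef_pos: [0.3805, -0.4891, 0.3047]
eef_rot: [[0.776, 0.63, -0.0], [0.63, -0.776, 0.0], [-0.0, -0.0, -1.0]]
contact_force: [0.0, 0.7, -0.3]
grip_width: 0.0853
grip_force: 0.0
clock: 2.72
eef_pos: [0.5277, -0.4271, 0.3046]
eef_rot: [[0.586, 0.81, -0.0], [0.81, -0.586, 0.0], [-0.0, -0.0, -1.0]]
contact_force: [-0.3, -0.5, 1.1]
grip_width: 0.0854
grip_force: 0.0
[ 0.52770537 -0.4271448   0.30461769] ytool -35.88154067588999
jar [ 288  205   55   56 2417] (531.1511840820312, -421.5758972167969) (45.99811553955078, 43.375099182128906) 54.11660385131836 [ 0.50837392 -0.444779  ] [ 0.55393444 -0.39844071]
handle [ 217  137   20  110 1127] (473.1567077636719, -355.5731201171875) (105.7491683959961, 10.887938499450684) 54.0441780090332 [ 0.44028183 -0.40012447] [ 0.50702269 -0.31254152]
lid [  200    90   183   183 26213] (523.159912109375, -393.57159423828125) (195.69752502441406, 183.1185302734375) 54.08188247680664 [ 0.39243521 -0.52276292] [ 0.64967746 -0.26225224]
```

View pics/w1.png

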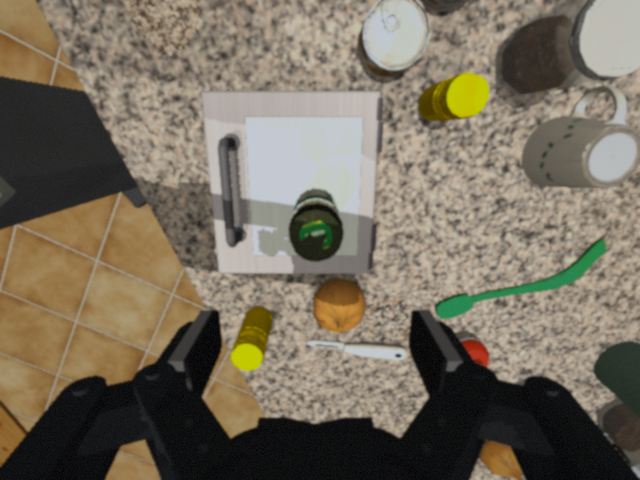

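View pics/strip.png

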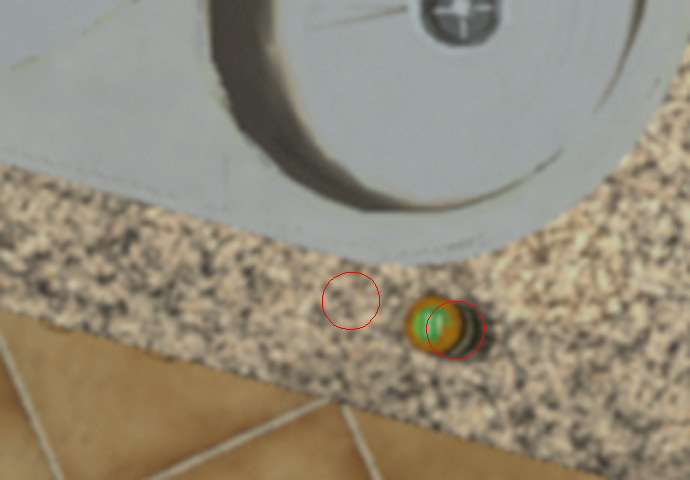

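The wrist view shows the jar at (316,232) just under the tool and the bar handle at (230,190). The strip overlay shows the chosen spot (351,300) is bare worktop, about 4 cm from the twin. Descending.

```bash
python3 -m inch '0.15 0.17 -1 0 -1;0 0 -1 0 -1;0 0 -1 0 -1;0 0 -1 0 -1;0 0 -1 0 -1;0 0 -1 0 -1;0 0 -0.7 0 -1;0 0 0 0 -1;0 0 0 0 -1' | grep -E 'eef_pos|contact'
python3 -m inch '0 0 0 0 -0.3;0 0 0 0 -0.2;0 0 0 0 -0.1;0 0 0 0 0;0 0 0 0 0.2;0 0 0 0 1;0 0 0 0 1;0 0 0 0 1;0 0 0 0 1' 30
```

```text
eef_pos: [0.5306, -0.4246, 0.1717]
contact_force: [-0.8, -0.7, 0.3]
clock: 5.03
eef_pos: [0.5304, -0.4244, 0.1712]
eef_rot: [[0.587, 0.81, 0.001], [0.81, -0.587, -0.0], [-0.0, 0.001, -1.0]]
contact_force: [-0.8, 0.8, 4.8]
grip_width: 0.0438
grip_force: 30.5
```

```bash
python3 -m inch '0 0 0.3 0 1;0 0 0.6 0 1;0 0 0.8 0 1;0 0 1 0 1;0 0 1 0 1;0 0.2 1 0 1;0 0.4 0.3 0 1;0 0.6 0 0 1;0 0.8 0 0.1 1;-0.1 1 0 0.15 1;-0.15 1 0 0.15 1;-0.15 1 0 0.15 1' | grep -E 'eef_pos|contact|grip'
python3 -m inch '-0.15 1 0 0.2 1;-0.15 1 0 0.2 1;-0.15 1 0 0.2 1;-0.15 1 0 0.2 1;-0.15 1 0 0.2 1;-0.15 1 0 0.2 1;-0.15 1 0 0.2 1;-0.15 1 0 0.2 1;-0.15 1 0 0.2 1;-0.15 1 0 0.2 1;-0.15 1 0 0.2 1;-0.15 1 0 0.2 1' | grep -E 'eef_pos|contact|grip'
```

```text
eef_pos: [0.5217, -0.3222, 0.2696]
contact_force: [-0.7, -0.4, -0.3]
grip_width: 0.0438
grip_force: 30.8
eef_pos: [0.486, -0.0829, 0.2708]
contact_force: [-0.3, 0.1, -0.9]
grip_width: 0.044
grip_force: 30.8
```

```bash
python3 -m inch '-0.15 1 0 0.05 1;-0.1 1 0 0 1;-0.1 0.8 0 0 1;-0.1 0.6 0 0 1;-0.05 0.3 0 0 1;0 0.1 0 0 1;0 0 0 0 1;0 0 0 0 1'
python3 - <<'E'
from h import *
im,P,ray,e,s=snap("scene"); 
cv2.imwrite("pics/s2.png",cv2.resize(im[130:330,140:400],None,fx=3,fy=3,interpolation=cv2.INTER_CUBIC)[:,:,::-1])
E
```

```text
clock: 9.02
eef_pos: [0.4762, -0.0087, 0.2708]
eef_rot: [[0.264, 0.964, -0.0], [0.964, -0.264, -0.0], [-0.0, -0.0, -1.0]]
contact_force: [-0.8, -0.1, -2.0]
grip_width: 0.0445
grip_force: 30.8
```

View pics/s2.png

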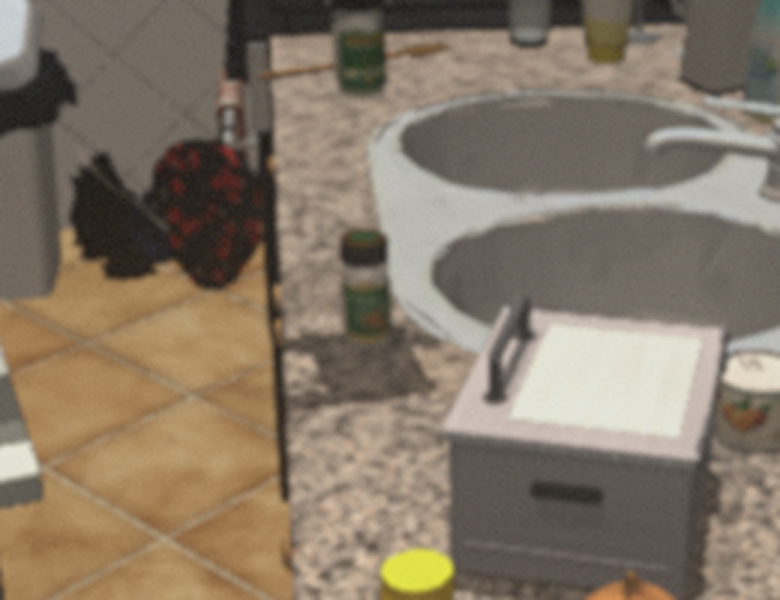

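The jar hangs upright in the gripper (360,50), and the twin is untouched at (363,285). Next I go to the spot and descend.

```bash
python3 -m inch '0 0.75 -0.5 0 1;0 1 -1 0 1;0 0.5 -1 0 1;0 0 -1 0 1;0 0 -1 0 1;0 0 -1 0 1;0 0 -1 0 1;0 0 -1 0 1;0 0 -1 0 1;0 0 -1 0 1;0 0 -0.7 0 1;0 0 0 0 1' | grep -E 'eef_pos|contact'
python3 -m inch '0 0 -0.4 0 1;0 0 -0.2 0 1;0 0 0 0 1;0 0 0 0 1' | grep -E 'eef_pos|contact'
```

```text
eef_pos: [0.4749, 0.0365, 0.0652]
contact_force: [-0.2, 0.2, -1.6]
eef_pos: [0.4764, 0.0367, 0.0551]
contact_force: [1.3, 0.6, -1.6]
```

```bash
python3 -m inch '0 0 -0.3 0 1;0 0 0 0 1;0 0 0 0 1' | grep -E 'eef_pos|contact'
python3 -m inch '0 0 -0.15 0 1;0 0 0 0 1;0 0 0 0 1' | grep -E 'eef_pos|contact'
```

```text
eef_pos: [0.4761, 0.0367, 0.0487]
contact_force: [-0.0, -0.1, -0.7]
eef_pos: [0.4761, 0.0367, 0.0458]
contact_force: [-0.1, -0.6, -1.1]
```

```bash
python3 -m inch '0 0 -0.1 0 1;0 0 0 0 1;0 0 0 0 1' | grep -E 'eef_pos|contact'
python3 -m inch '0 0 -0.1 0 1;0 0 0 0 1;0 0 0 0 1' | grep -E 'eef_pos|contact'
```

```text
eef_pos: [0.477, 0.0367, 0.0454]
contact_force: [-4.5, -0.4, 12.9]
eef_pos: [0.4779, 0.0368, 0.0452]
contact_force: [-9.3, -0.3, 24.4]
```

Contact. I ease the push, release gently, then retreat.

```bash
python3 -m inch '0 0 0.15 0 1;0 0 0 0 1' | grep -E 'eef_pos|contact'
python3 -m inch '0 0 0 0 0;0 0 0 0 -0.2;0 0 0 0 -0.3;0 0 0 0 -0.6;0 0 0 0 -1;0 0 0 0 -1;0 0 0 0 -1;0 0 0 0 -1' | grep -E 'eef_pos|contact|grip|clock'
python3 -m inch '0 0 0.4 0 -1;0 0 0.7 0 -1;0 0 1 0 -1;0 0 1 0 -1;0 0 1 0 -1;0 0 1 0 -1;0 0 1 0 -1;0 0 1 0 -1;0 0 1 0 -1;0 0 1 0 -1;0 -0.5 1 0 -1;0 -1 1 0 -1' | grep -E 'eef_pos|contact|grip|clock'
```

```text
eef_pos: [0.4767, 0.0367, 0.0454]
contact_force: [-1.9, 0.7, 5.9]
clock: 13.82
eef_pos: [0.4762, 0.0367, 0.0448]
contact_force: [0.6, -0.9, -0.6]
grip_width: 0.0856
grip_force: 0.0
clock: 15.32
eef_pos: [0.4761, 0.0063, 0.2682]
contact_force: [0.3, 0.5, -0.4]
grip_width: 0.0856
grip_force: 0.0
```

```bash
python3 -m inch '0 -1 0 -0.25 -1;0 -1 0 -0.25 -1;0 -1 0 -0.25 -1;0 -1 0 -0.25 -1;0 -1 0 -0.25 -1;0 -1 0 -0.25 -1;0 -1 0 -0.25 -1;0 -1 0 -0.25 -1;0 -1 0 -0.25 -1;0 -1 0 -0.25 -1;0 -1 0 -0.25 -1;0 -1 0 -0.25 -1' | grep -E 'eef_pos'
python3 -m inch '0 -1 0 0 -1;0 -1 0 0 -1;0 -1 0 0 -1;0 -1 0 0 -1;0 -1 0 0 -1;0 -0.6 0 0 -1;0 0 0 0 -1;0 0 0 0 -1' | grep -E 'eef_pos|clock'
python3 - <<'E'
from h import *
im,P,ray,e,s=snap("wrist","pics/w2.png"); R=s["eef_rot"]
print(s["eef_pos"],"ytool",np.degrees(np.arctan2(R[1,1],R[0,1])))
z=P[...,2]
for nm,k,zz in(("handle",(abs(z-.164)<.008)&(np.hypot(P[...,0]-.472,P[...,1]+.36)<.08),.169),("lid",abs(z-.126)<.006,.126)):
    n,l,st,c=cv2.connectedComponentsWithStats(k.astype(np.uint8)); i=1+st[1:,4].argmax(); kk=l==i
    r=ray[kk]; g=(e+r*((zz-e[2])/r[:,2])[:,None])[:,:2]
    print(nm,st[i],cv2.minAreaRect(g.astype(np.float32)*1000),np.nanmedian(z[kk]))
im,P,ray,e,s=snap("top"); z=P[...,2];vv,uu=np.mgrid[:480,:640]
for (u0,u1) in((130,186),(186,230)):
    k=(uu>u0)&(uu<u1)&(vv>255)&(vv<305)&(abs(z-.105)<.012); r=ray[k];g=(e+r*((.105-e[2])/r[:,2])[:,None])[:,:2]
    print("jars",k.sum(),(g.min(0)+g.max(0))/2,np.ptp(g,axis=0))
im,_,_,_,_=snap("scene"); cv2.imwrite("pics/s3.png",cv2.resize(im[160:330,200:420],None,fx=3,fy=3,interpolation=cv2.INTER_CUBIC)[:,:,::-1])
E
```

```text
eef_pos: [0.4761, -0.2346, 0.2667]
clock: 17.82
eef_pos: [0.4763, -0.3449, 0.2668]
[ 0.47626532 -0.34485518  0.26678083] ytool -35.911939183508196
handle [ 313  182   11  114 1202] ((473.0145263671875, -353.2229309082031), (105.06887817382812, 9.156396865844727), 53.95187759399414) 0.164849646189624
lid [  288   129   197   189 32332] ((522.2416381835938, -393.4837646484375), (196.62521362304688, 182.7084503173828), 53.98930358886719) 0.1264663073602314
jars 340 [0.47689509 0.03311166] [0.04358454 0.04564768]
jars 327 [ 0.46253533 -0.04838236] [0.04356158 0.04346191]
```

View pics/s3.png

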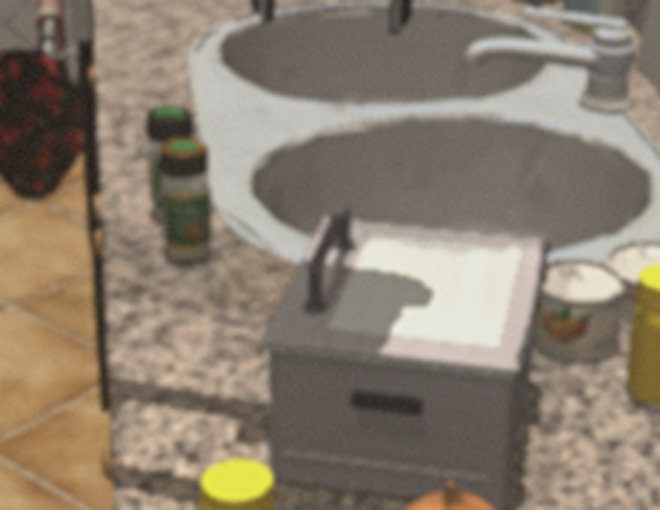

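Both jars stand upright side by side (170,165 and 187,205), with a gap of about 38 mm. Now the handle.

```bash
python3 -m inch '-0.15 -0.48 0 0 -1;0 0 -1 0 -1;0 0 -1 0 -1;0 0 -1 0 -1;0 0 -1 0 -1;0 0 -1 0 -1;0 0 -0.7 0 -1;0 0 -0.5 0 -1;0 0 0 0 -1;0 0 0 0 -1' | grep -E 'eef_pos|contact'
python3 -m inch '0 0 0 0 0.2;0 0 0 0 0.6;0 0 0 0 1;0 0 0 0 1;0 0 0 0 1;0 0 0 0 1;0 0 0 0 1;0 0 0 0 1' 40
```

```text
eef_pos: [0.4736, -0.3552, 0.1436]
contact_force: [-0.9, -0.6, -0.4]
clock: 20.23
eef_pos: [0.4732, -0.3549, 0.1428]
eef_rot: [[0.587, 0.81, -0.0], [0.81, -0.587, 0.0], [-0.0, -0.0, -1.0]]
contact_force: [-0.4, 0.4, 0.4]
grip_width: 0.0001
grip_force: 0.0
```

Run:
```python
from h import *
a,P,ray,e,s=snap("wrist"); print(s["grip_width"],s["grip_force"],s["eef_pos"])
b,*_=snap("scene")
b=cv2.resize(b[200:320,260:400],(400,343),interpolation=cv2.INTER_CUBIC); a=cv2.resize(a,(400,300),interpolation=cv2.INTER_AREA)
o=np.zeros((343,800,3),np.uint8);o[:300,:400]=a;o[:,400:]=b
cv2.imwrite("pics/g1.png",o[:,:,::-1])
```

```text
6.79957595695307e-05 0.0 [ 0.47316713 -0.35485918  0.14276407]
```

View pics/g1.png

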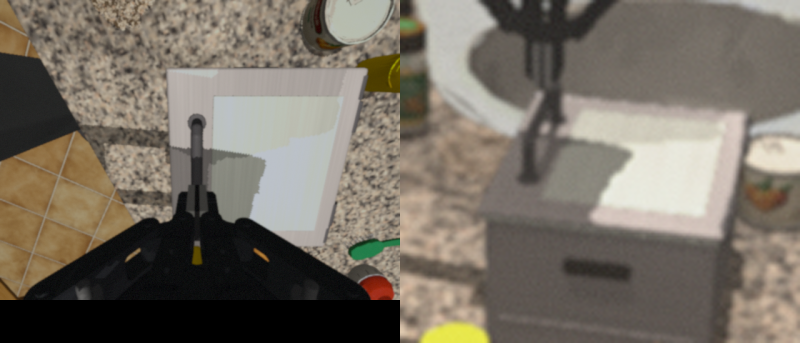

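Run:
```python
from h import *
a,P,ray,e,s=snap("wrist"); z=P[...,2]
b,Pb,*_=snap("scene")
a=cv2.resize(a[170:430,230:400],(392,600),interpolation=cv2.INTER_CUBIC); b=cv2.resize(b[200:275,290:340],(400,600),interpolation=cv2.INTER_CUBIC)
cv2.imwrite("pics/g2.png",cv2.convertScaleAbs(np.hstack([a,b])[:,:,::-1],alpha=1.7))
k=(abs(z-.164)<.012)&(np.hypot(P[...,0]-.473,P[...,1]+.355)<.07); print(k.sum(),np.nanmean(P[k],0))
```

```text
1839 [ 0.4890842  -0.33133261  0.16398658]
```

View pics/g2.png

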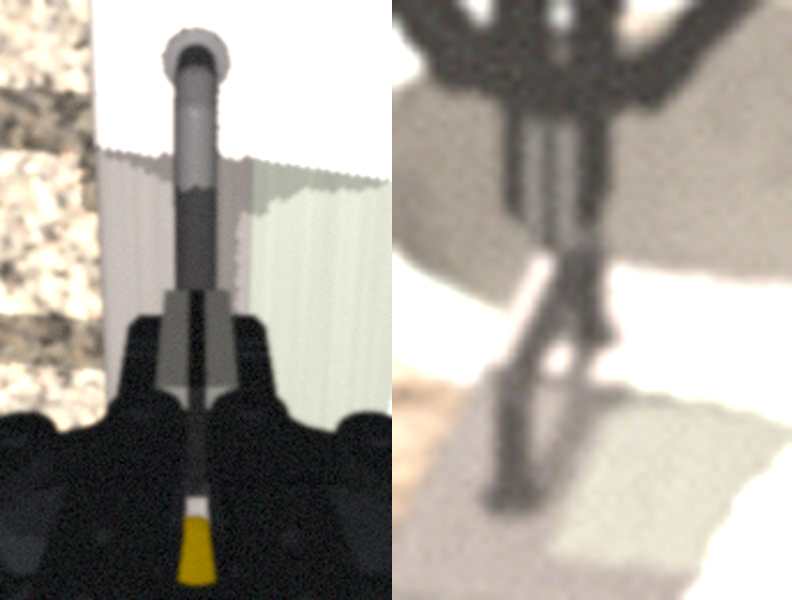

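Run:
```python
from h import *
b,P,ray,e,s=snap("scene"); print(e)
for v in range(214,250,3): print(v,[tuple(np.round(P[v,u],3)) for u in (307,310,313,316)])
c=optics.get_calibration("scene");K=np.array(c["mtx"]);R=np.array(c["orientation"])
for p in ([.4732,-.3549,.1428],[.473,-.3545,.161],[.5,-.318,.161],[.4466,-.391,.161],[.4732,-.3549,.20]):
    q=K@(R.T@(np.array(p)-e)); print(p,q[:2]/q[2])
```

```text
[ 0.05981731 -1.29275515  0.67376881]
214 [(np.float64(0.464), np.float64(-0.362), np.float64(0.219)), (np.float64(0.473), np.float64(-0.356), np.float64(0.214)), (np.float64(0.475), np.float64(-0.369), np.float64(0.22)), (np.float64(0.48), np.float64(-0.371), np.float64(0.22))]
217 [(np.float64(0.464), np.float64(-0.36), np.float64(0.211)), (np.float64(0.469), np.float64(-0.366), np.float64(0.213)), (np.float64(0.477), np.float64(-0.364), np.float64(0.21)), (np.float64(0.481), np.float64(-0.37), np.float64(0.212))]
220 [(np.float64(0.464), np.float64(-0.361), np.float64(0.204)), (np.float64(0.469), np.float64(-0.367), np.float64(0.206)), (np.float64(0.478), np.float64(-0.362), np.float64(0.202)), (np.float64(0.481), np.float64(-0.371), np.float64(0.205))]
223 [(np.float64(0.464), np.float64(-0.361), np.float64(0.197)), (np.float64(0.47), np.float64(-0.363), np.float64(0.197)), (np.float64(0.476), np.float64(-0.366), np.float64(0.197)), (np.float64(0.481), np.float64(-0.37), np.float64(0.198))]
226 [(np.float64(0.465), np.float64(-0.36), np.float64(0.189)), (np.float64(0.468), np.flo
[... 1407 characters left out ...]
, np.float64(0.163)), (np.float64(0.487), np.float64(-0.325), np.float64(0.124)), (np.float64(0.495), np.float64(-0.325), np.float64(0.123)), (np.float64(0.503), np.float64(-0.324), np.float64(0.12))]
247 [(np.float64(0.448), np.float64(-0.4), np.float64(0.161)), (np.float64(0.484), np.float64(-0.333), np.float64(0.121)), (np.float64(0.489), np.float64(-0.339), np.float64(0.123)), (np.float64(0.496), np.float64(-0.34), np.float64(0.122))]
[0.4732, -0.3549, 0.1428] [309.54800728 243.42186741]
[0.473, -0.3545, 0.161] [309.45449559 236.01041237]
[0.5, -0.318, 0.161] [313.92466354 227.34108613]
[0.4466, -0.391, 0.161] [304.92131247 245.25601829]
[0.4732, -0.3549, 0.2] [309.74808717 219.95979376]
```

The last frames (g1, g2) and the depth show the shut fingertips at z≈0.18, above the bar at 0.161. So the fingers end about 36 mm short of the reported TCP, and the jar was in fact held by its cap. I reopen, lower by that amount and close again.

```bash
python3 -m inch '0 0 0 0 -0.3;0 0 0 0 -0.3;0 0 0 0 -0.3;0 0 0 0 -0.3' | grep -E 'grip_width|contact'
python3 -m inch '0 0 -0.6 0 -0.3;0 0 -0.6 0 -0.3;0 0 -0.6 0 -0.3;0 0 0 0 -0.3;0 0 0 0 -0.3' | grep -E 'eef_pos|contact|grip_width'
python3 -m inch '0 0 0 0 0.3;0 0 0 0 0.6;0 0 0 0 1;0 0 0 0 1;0 0 0 0 1;0 0 0 0 1' 60
```

```text
contact_force: [-0.1, 0.3, 0.4]
grip_width: 0.0553
eef_pos: [0.4732, -0.3549, 0.1068]
contact_force: [-0.1, -0.6, -0.5]
grip_width: 0.0556
clock: 22.35
eef_pos: [0.4728, -0.3547, 0.1069]
eef_rot: [[0.587, 0.81, -0.001], [0.81, -0.587, 0.0], [-0.0, -0.001, -1.0]]
contact_force: [-5.3, 2.8, 3.7]
grip_width: 0.008
grip_force: 58.6
```

```bash
python3 -m inch '0.17 -0.12 0.64 0 1;0.21 -0.15 0.63 0 1;0.25 -0.18 0.6 0 1;0.3 -0.22 0.57 0 1;0 0 0 0 1;0 0 0 0 1' | grep -E 'eef_pos|contact|grip'
python3 - <<'E'
from h import *
_,P,_,_,s=snap("top"); v,u=np.mgrid[:480,:640]
d=np.array([.809,-.588]);n=np.array([.588,.809]);q=P[...,:2]-[.473,-.3545]
b=q@d;y=q@n
k=(b>0.03)&(b<.14)&(abs(y)>.05)&(abs(y)<.09)&(P[...,2]>.1)&(P[...,2]<.3)
print(k.sum(),np.degrees(np.arctan(-np.polyfit(b[k],P[...,2][k],1)[0])))
E
```

```text
eef_pos: [0.4906, -0.3675, 0.1564]
contact_force: [-10.6, 7.3, 3.1]
grip_width: 0.008
grip_force: 59.2
26 22.535291091467567
```

The lid follows, at about 20°. Continuing the arc.

```bash
python3 -m inch '0.3 -0.22 0.53 0 1;0.35 -0.26 0.5 0 1;0.4 -0.3 0.46 0 1;0.43 -0.32 0.41 0 1;0 0 0 0 1;0 0 0 0 1' | grep -E 'eef_pos|contact|grip'
```

```text
eef_pos: [0.5213, -0.3898, 0.1964]
contact_force: [-10.5, 7.8, 10.5]
grip_width: 0.0075
grip_force: 60.9
```

```bash
python3 -m inch '0.42 -0.31 0.4 0 1;0.46 -0.34 0.34 0 1;0.5 -0.36 0.29 0 1;0.5 -0.37 0.23 0 1;0 0 0 0 1;0 0 0 0 1;0 0 0 0 1' | grep -E 'clock|eef_pos|contact|grip'
python3 - <<'E'
from h import *
d=np.array([.809,-.588]);n=np.array([.588,.809])
o=[]
for nm in("top","scene"):
    im,P,_,e,s=snap(nm); q=P[...,:2]-[.5944,-.4427]; b=q@d;y=q@n;z=P[...,2]
    k=(abs(y)<.092)&(abs(y)>.06)&(b<-.015)&(b>-.095)&(z>.13)&(z<.31)
    k&=abs(np.degrees(np.arctan2(z-.12,-b))-60)<15
    if k.sum()>20:
        f=np.linalg.svd(np.c_[b[k]-b[k].mean(),z[k]-z[k].mean()],full_matrices=False)[2][0]
        print(nm,k.sum(),np.degrees(np.arctan2(abs(f[1]),abs(f[0]))),np.median(np.degrees(np.arctan2(z[k]-.12,-b[k]))))
    if nm=="scene": cv2.imwrite("pics/end.png",cv2.resize(im[150:330,220:430],(700,600),interpolation=cv2.INTER_CUBIC)[:,:,::-1])
    r=None
p=s["eef_pos"]; dz=p[2]-.1069; db=(p[:2]-[.4728,-.3547])@d
print("angle from TCP",np.degrees(np.arctan2(.041+dz,.150-db))-15.3)
E
```

```text
clock: 24.78
eef_pos: [0.5596, -0.4176, 0.221]
contact_force: [-3.3, 4.0, 5.2]
grip_width: 0.0074
grip_force: 60.3
top 95 57.790830862836245 63.58286624885517
scene 563 58.69276942907252 62.28449283937229
angle from TCP 59.27912993223899
```

View pics/end.png

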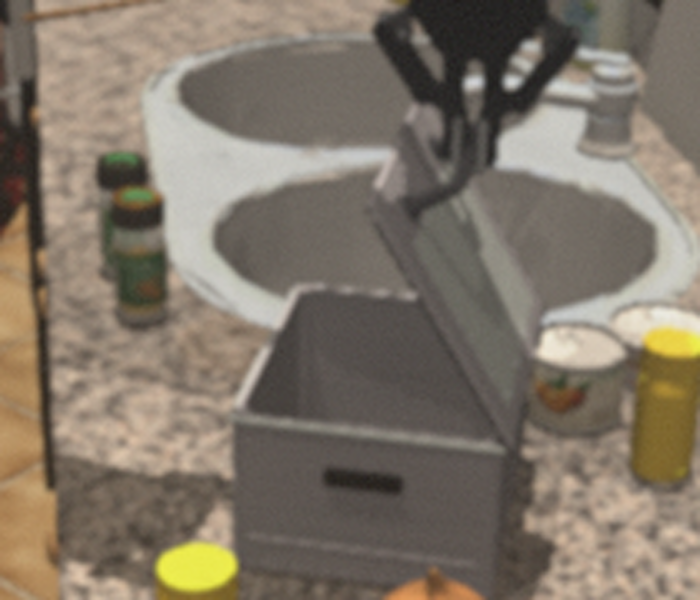

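The picture shows the lid open at about 59° in the gripper (450,170), with both jars upright on the worktop (120,215 and 140,255). I nudge it by 1° and let it settle.

```bash
python3 -m inch '0.1 -0.08 0.03 0 1;0 0 0 0 1;0 0 0 0 1;0 0 0 0 1;0 0 0 0 1' | grep -E 'clock|eef_pos|contact|grip'
python3 - <<'E'
from h import *
d=np.array([.809,-.588]);n=np.array([.588,.809])
im,P,_,e,s=snap("scene"); q=P[...,:2]-[.5944,-.4427]; b=q@d;y=q@n;z=P[...,2]
k=(abs(y)<.092)&(abs(y)>.06)&(b<-.015)&(b>-.095)&(z>.13)&(z<.31)&(abs(np.degrees(np.arctan2(z-.12,-b))-60)<15)
f=np.linalg.svd(np.c_[b[k]-b[k].mean(),z[k]-z[k].mean()],full_matrices=False)[2][0]; a=np.degrees(np.arctan2(abs(f[1]),abs(f[0])))
p=s["eef_pos"];t=np.degrees(np.arctan2(.041+p[2]-.1069,.150-(p[:2]-[.4728,-.3547])@d))-15.3
print(a,t)
if 57<a<63 and 57.5<t<62.5 and s["grip_force"]>30: print(ticket.job_done())
E
```

```text
clock: 25.5
eef_pos: [0.5616, -0.419, 0.2217]
contact_force: [-3.9, 5.7, 6.2]
grip_width: 0.0077
grip_force: 60.3
59.87044938926194 60.188060290102726
the job is handed in; nothing more can be done
None
```

The jar stands upright on the worktop about 38 mm from the other one, the lid is held open at about 60° with the gripper still on the handle, and the job was handed in at about 25.5 s.

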